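# Switch on the lamp's charging dock

### The job

Two charging docks stand on the counter, both switched off. Switch on the dock in which the orange and black work lamp stands, by pushing the green end of its rocker down until it snaps over and stays; the dock with the calculator must stay switched off, and the lamp must stay standing in its dock.

Things in the scene. Friction and masses are not known exactly. Their poses are not given: they have to be found in the camera images.
- lamp_rocker_green (a point): The place to push: middle of the upper face of the green end of the rocker on the lamp's dock, 28 mm from the pivot. It moves with the rocker: about 56 mm above the counter when off, 43 mm when on. The rocker is a paddle 76 mm long, 34 mm wide, a shallow V from the side, one half green (on end), the other black (off end). While off, the green half slopes up outwards by about 20 degrees.
- lamp_rocker (a joint): Rocker of the lamp's dock (rad): 0 = off (green end up), 0.48 = on (green end down), centre 0.24. A spring drives it from the centre to the nearer end: about 3 N at lamp_rocker_green start it down, and once that point is about 7 mm down it snaps over and stays.
- calculator_rocker (a joint): The like rocker of the other dock, in whose bay a flat black calculator lies: 0 = off (must stay so), 0.48 = on.
- lamp_dock: Dock that holds the lamp, fixed to the counter: 150 (x) x 140 (y) mm, black, a yellow switch housing along its near side (top at 30 mm, black bezel to 36 mm), a shallow bay behind. Origin: centre of the underside; x away from the robot, turned up to 17 degrees. The rocker lies along y, pivot at x = -44 mm, z = 42 mm, green end to +y (left as the robot sees it).
- calculator_dock: The other dock, the same in all but what lies in its bay; which dock is left and which right changes.
- lamp: The work lamp, a block 60 x 110 x 47 mm, black below and orange above, standing loose in the bay of its dock behind the rocker, its top 61 mm above the counter; origin at the centre of its underside, its long side along y.

How it is judged:
By the outcome, as a careful person would: the job done as asked, in the order asked, and still so for the second after the job is handed in, with the robot touching nothing.
It also fails if it takes over 32 s, if anything falls off the work surface, if the arm or the gripper's body presses on something with over 40 N, if the wrist force passes 120 N, or if a joint passes its speed limit or range.

### The arm

A 7-joint arm with a two-finger parallel gripper is mounted at the origin on a cart in front of the work surface, level with it; the furniture and walls round the work are solid. World frame = base frame: x ahead of the robot, y to its left, z up, the work surface at z = 0. Lengths are in m, angles in rad, forces in N, time in s.
With the tool pointing down it reaches from about 0.4 to 0.85 m from the base axis. Payload 10.4 kg.
Tool frame: the origin (TCP) lies midway between the tips of the shut fingers; the grasp point (between the pads) lies 19 mm behind it; z points along the fingers, y is the line along which they close (so a half turn about z gives the same grasp; the last joint's range is limited). The gripper opens to 87 mm and grips with 3 to 60 N. Pads are 19 mm wide; open, the fingers measure 117 mm over their backs; the gripper's body (75 mm by 190 mm) begins 51 mm behind the grasp point.
Start: joints at [-1.195, 0.332, -0.065, 1.46, 0.022, 1.35, -0.088], TCP at [0.243, 0.576, 0.223] pointing down, gripper open.
Joint ranges: [-2.6, 2.6], [-0.5, 2.12], [-1.47, 1.34], [0.16, 2.42], [-1.27, 4.41], [0.06, 2.06], [-2.6, 2.6]. Speed limits (rad/s): [2.22, 2.22, 2.79, 2.79, 3.14, 3.14, 3.14].

### API

Orientations are given as a unit quaternion [x, y, z, w].
In Python, from bench import r gives the robot as it stands.
- The arm moves only by the tool arm_command, never from a script. Its argument "moves" is one flat list of numbers, 4 for each row, row after row: the shift along the tool's x, y, z in cm, then the turn about the tool's z in degrees. A call has 1 to 12 rows; each row shifts and turns the commanded pose from where the row before left it, along the tool's axes as they then stand; what a row does not reach is not made up. A row lasts 1/12 s, in which the tool goes at most 41.7 mm and 7.16 degrees, less where a joint would pass 70% of its speed; a pose out of reach is approached as far as the arm can. A call with a gripper value outside its range is refused whole. "fingers" is the opening in per cent of the stroke, from 0 (shut) to 100 (fully open), set as the call begins (left out, the last holds). The fingers move at their own pace and stop on an object; "squeeze" is the grip in N (left out, the last holds). Time passes only in rows, so rows that do not move let the fingers close. It gives the time, the measured TCP pose, the force, the opening and the grip force at its end, in the units of the state.
- r.read_state(): the state, without advancing time (a new reading comes with each control period).
- r.camera(name): name is "side" or "top" or "wrist"; returns the picture (480x640x3 uint8, red, green, blue); there is no depth.
- r.camera_info(name): a dict with "fx", "fy", "cx", "cy" (pixels), "k1" (the pictures are not rectified: a ray, as slopes to the right and down, at radius r is drawn at 1 + k1 r^2 times it, then the intrinsics apply), "origin" and "attitude" of the camera in the world. Camera axes: x right, y up, looking along -z (the intrinsics and any distortion apply to the point x, -y, -z); pixel columns grow to the right and rows downward; lengths in m; the calibration is good to about 2 mm. A picture is of the moment at which its call begins: read the wrist's pose just before it. camera_info takes no time and is no camera call; for the wrist camera it gives the pose at the moment of the call.
- r.close_job(): hands the job in; it is judged then, once.
The state is a dict: "time": time; "joint_positions": joint angles; "joint_vel": joint speeds; "joint_torque": joint torques, N m; "ee_pos": TCP position; "eef_rot": TCP orientation; "ft_force": force on the tool from outside, world axes, zero at the start; "torque": the same for the moment, N m; "width": finger opening in m; "grip_force": force on a finger pad.
Only numpy, scipy, OpenCV 4.12 (cv2) and the standard library are available. Lean on these libraries where they do the work, as an engineer would, in place of code of your own. Each camera call takes 0.05 s, during which the arm holds its last target. There are 200 camera calls.

## Working session

There is one attempt and no reset: what is moved stays moved. The work goes in short steps, Python scripts to look and compute and a tool call to move; the robot and the scene stay as the last step left them, time stands still between calls to the robot, and variables do not carry over. Pictures are saved under pics/ and viewed, at most 10 in all, crops included, and the job is handed in when it is done.

Besides the shell and the picture viewer there is one more tool, called after "Emit:" as name(argument=value, ...) on one line, values as JSON. arm_command: Moves the arm, as the interface text tells. Its arguments: {"type":"object","properties":{"moves":{"type":"array"},"fingers":{"type":"number"},"squeeze":{"type":"number"}},"required":["moves"]}

```bash
mkdir -p pics
cat > h.py <<'E'
import numpy as np, cv2
from scipy.spatial.transform import Rotation as R
from bench import r
def ray(info,u,v):
    x=(u-info["cx"])/info["fx"]; y=(v-info["cy"])/info["fy"]
    a,b=x,y
    for _ in range(20):
        k=1+info["k1"]*(a*a+b*b); a,b=x/k,y/k
    A=np.array(info["attitude"],float)
    M=A if A.shape==(3,3) else R.from_quat(A).as_matrix()
    return np.array(info["origin"]), M@np.array([a,-b,-1.])
def onz(info,u,v,z):
    o,d=ray(info,u,v); return o+d*(z-o[2])/d[2]
def snap(n,f):
    i=r.camera_info(n); im=r.camera(n); cv2.imwrite(f"pics/{f}.png",im[:,:,::-1]); return i,im
def green(im,lo=(40,80,40),hi=(85,255,255),amin=40):
    h=cv2.cvtColor(im,cv2.COLOR_RGB2HSV); m=cv2.inRange(h,lo,hi)
    n,_,s,c=cv2.connectedComponentsWithStats(m)
    return [(s[k].tolist(),c[k].round(1).tolist()) for k in range(1,n) if s[k][4]>=amin]
E
python3 - <<'E'
from h import *
for n in("top","side"):
    i,im=snap(n,n+"0"); print(i)
    for s,c in green(im): print(s,c,onz(i,*c,.056).round(3))
print(r.read_state())
E
```

```text
{'fx': 514.5308191710562, 'fy': 514.5308191710562, 'cx': 314.32734793965176, 'cy': 244.3823646726962, 'k1': -0.1276704649390786, 'origin': array([0.44831505, 0.24566182, 0.9282417 ]), 'attitude': array([-0.040281  ,  0.03479277,  0.70804082, -0.70416269])}
[411, 234, 26, 25, 427] [423.1, 245.3] [0.539 0.066 0.056]
[596, 247, 38, 35, 732] [610.3, 264.8] [ 0.502 -0.272  0.056]
[626, 256, 11, 13, 55] [629.9, 263.5] [ 0.504 -0.311  0.056]
[219, 268, 24, 22, 409] [229.9, 278.6] [0.484 0.396 0.056]
{'fx': 492.7978006725047, 'fy': 492.7978006725047, 'cx': 325.2400086374949, 'cy': 238.73606123999429, 'k1': -0.10950137959141365, 'origin': array([ 0.27012607, -0.35128527,  0.61001971]), 'attitude': array([ 0.41810396, -0.09862752, -0.1881807 ,  0.88320423])}
[17, 0, 66, 154, 2493] [47.3, 76.4] [0.087 1.363 0.056]
[250, 203, 20, 21, 256] [259.1, 211.2] [0.48  0.391 0.056]
[353, 314, 27, 26, 463] [366.1, 324.0] [0.534 0.059 0.056]
{'time': 0.1, 'joint_positions': array([-1.19460207,  0.33280711, -0.06470926,  1.46082445,  0.02161222,
        1.34992372, -0.08852574]), 'joint_vel': array([ 0.00101617, -0.00108468,  0.0004915 , -0.00152793, -0.00044609,
       -0.00051473, -0.00090528]), 'joint_torque': array([ 8.27910098e-04, -6.24532413e+01,  2.38537474e-02, -3.90722358e+01,
       -6.16881251e-02,  3.64258233e-02,  5.39734776e-05]), 'ee_pos': array([0.24256182, 0.5756415 , 0.22185021]), 'eef_rot': array([ 1.98076332e-01,  9.80186393e-01, -6.26483211e-04, -9.29215960e-05]), 'ft_force': array([-0.24837576,  0.48514627,  0.69330234]), 'torque': array([ 0.06946889, -0.03305638, -0.0127246 ]), 'grip_force': 0.0, 'width': 0.08732068239537084}
```

View pics/top0.png

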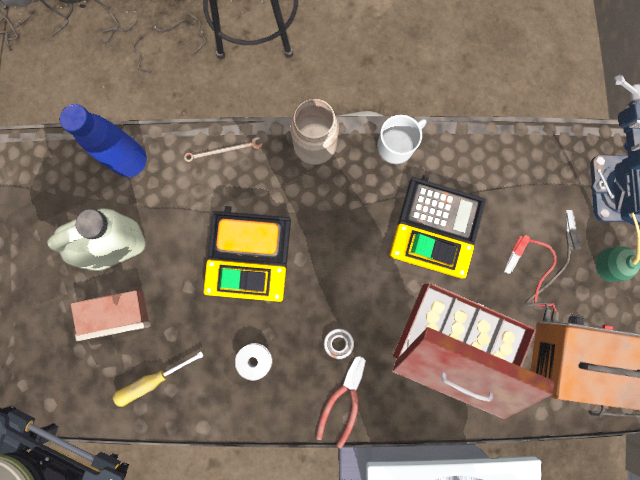

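The top view shows the lamp dock on the left, with its green end at pixel (230, 279). The calculator dock is on the right, with its green end at (423, 245). The top and side rays agree to about 5 mm, putting the lamp dock's green end at about (0.482, 0.393). I'll move above it with the fingers shut.

Emit:
arm_command(moves=[-2.6,-0.7,0,0,-2.6,-0.7,0,0,-2.6,-0.7,0,0,-2.6,-0.7,0,0,-2.6,-0.7,0,0,-2.6,-0.7,0,0,-2.6,-0.7,0,0,-2.6,-0.7,0,0,-2.6,-0.7,0,0,-2.6,-0.6,0,0,-2.6,-0.6,0,0,0,0,0,0], fingers=0)

```text
time: 1.1
ee_pos: [0.482, 0.3906, 0.2221]
eef_rot: [0.202, 0.979, -0.001, 0.001]
ft_force: [0.7, -0.9, -0.1]
width: 0.0151
grip_force: 0.0
```

Emit:
arm_command(moves=[0,0,0,-6,0,0,0,-6,0,0,0,-6,0,0,2,0,0,0,2,0,0,0,2,0,0,0,2,0,0,0,0,0,0,0,0,0])

```text
time: 1.85
ee_pos: [0.4765, 0.3954, 0.1418]
eef_rot: [0.042, 0.999, -0.001, -0.001]
ft_force: [-0.1, 0.3, 1.4]
width: 0.0002
grip_force: 0.0
```

Run:
```python
from h import *
for n in("wrist","top","side"):
    s=r.read_state(); i,im=snap(n,n+"1")
    for a,c in green(im): print(n,a,c,onz(i,*c,.056).round(4))
print(s["ee_pos"],s["ft_force"],s["width"],R.from_quat(s["eef_rot"]).as_matrix().round(3))
```

```text
wrist [289, 229, 54, 50, 2060] [317.9, 253.0] [0.4807 0.3982 0.056 ]
top [411, 234, 26, 25, 427] [423.1, 245.3] [0.5387 0.066  0.056 ]
top [596, 247, 38, 35, 731] [610.2, 264.9] [ 0.5017 -0.2718  0.056 ]
top [626, 256, 12, 13, 61] [629.9, 263.4] [ 0.5039 -0.311   0.056 ]
side [17, 0, 66, 154, 2836] [48.0, 77.4] [0.0893 1.3524 0.056 ]
side [250, 203, 20, 21, 257] [259.2, 211.1] [0.4801 0.3908 0.056 ]
side [353, 314, 27, 26, 463] [366.1, 324.0] [0.5339 0.0592 0.056 ]
[0.47753039 0.39626849 0.14389452] [-0.63155455 -0.38635914  0.20846275] 0.0004692450748744112 [[-0.996  0.085  0.001]
 [ 0.085  0.996  0.001]
 [-0.001  0.001 -1.   ]]
```

View pics/wrist1.png

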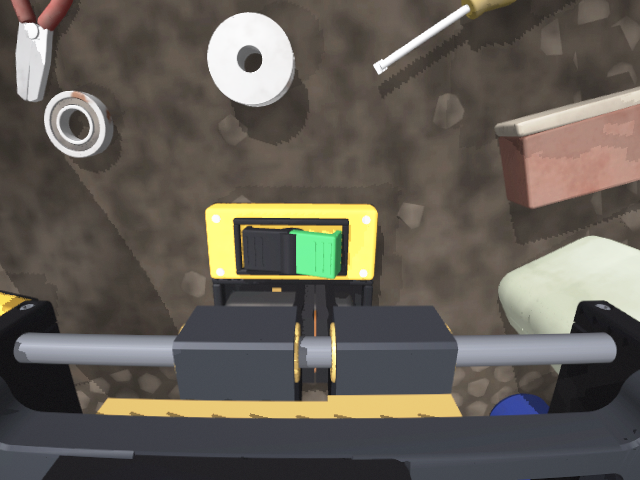

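The wrist view shows the green paddle centroid at (318, 253), which is about (0.481, 0.398). That agrees with the other views. The push point is about 7 mm further out, at about (0.482, 0.402).

Emit:
arm_command(moves=[-0.5,0.6,0,0,0,0,2.5,0,0,0,2.5,0,0,0,2,0,0,0,0.4,0,0,0,0.3,0,0,0,0.3,0,0,0,0.3,0,0,0,0,0,0,0,0,0])

```text
time: 2.83
ee_pos: [0.483, 0.4018, 0.0604]
eef_rot: [0.042, 0.999, 0.001, 0.0]
ft_force: [-0.1, -0.3, 0.9]
width: 0.0007
grip_force: 0.0
```

Emit:
arm_command(moves=[0,0,0.2,0,0,0,0.2,0,0,0,0.2,0,0,0,0,0])

```text
time: 3.17
ee_pos: [0.4826, 0.4014, 0.0533]
eef_rot: [0.042, 0.999, 0.0, -0.0]
ft_force: [0.2, 1.2, 0.5]
width: 0.0002
grip_force: 0.5
```

Emit:
arm_command(moves=[0,0,0.2,0,0,0,0.2,0,0,0,0,0])

```text
time: 3.42
ee_pos: [0.4822, 0.4009, 0.0487]
eef_rot: [0.042, 0.999, -0.001, -0.0]
ft_force: [-0.5, -0.5, -0.4]
width: 0.0006
grip_force: 0.0
```

Emit:
arm_command(moves=[0,0,0.2,0,0,0,0,0])

```text
time: 3.58
ee_pos: [0.4824, 0.401, 0.047]
eef_rot: [0.042, 0.999, -0.0, -0.0]
ft_force: [0.5, 0.2, -0.8]
width: 0.0006
grip_force: 0.0
```

Emit:
arm_command(moves=[0,0,0.2,0,0,0,0.1,0,0,0,0,0])

```text
time: 3.83
ee_pos: [0.4827, 0.4014, 0.0448]
eef_rot: [0.042, 0.999, 0.0, 0.0]
ft_force: [-1.0, -1.8, 3.3]
width: 0.0002
grip_force: 1.2
```

Run:
```python
from h import *
i,im=snap("side","s2"); cv2.imwrite("pics/s2c.png",cv2.resize(im[130:290,170:370,::-1],None,fx=4,fy=3.75))
i,im=snap("wrist","w2")
```

```text
(no output)
```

View pics/s2c.png

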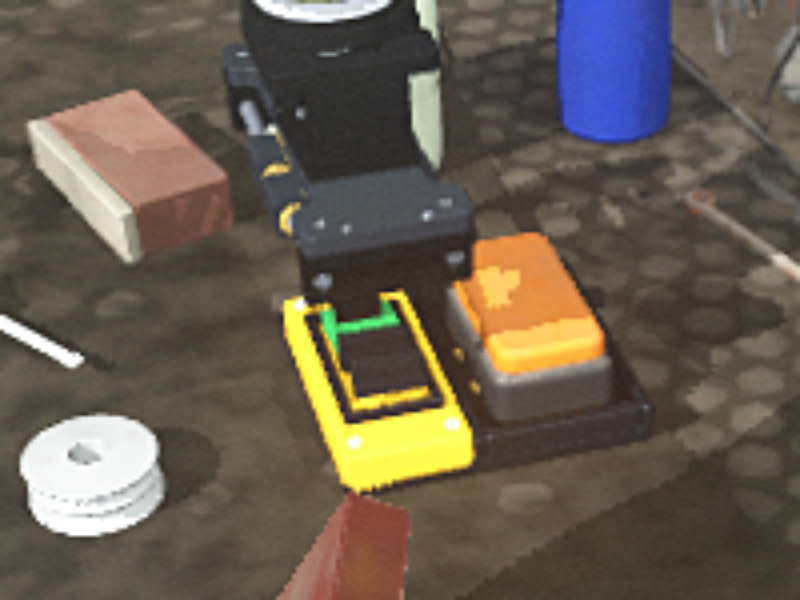

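View pics/w2.png

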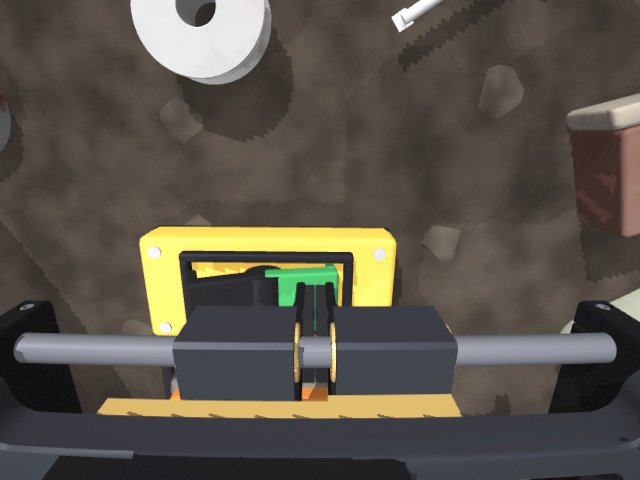

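In both views the black end is raised and the green end is down under the fingers. The lamp is still standing. I'll lift straight up and check.

Emit:
arm_command(moves=[0,0,-0.5,0,0,0,-1.5,0,0,0,-2.5,0,0,0,-2.5,0,0,0,-2.5,0,0,0,-2.5,0,0,0,-2,0,0,0,0,0,0,0,0,0])

```text
time: 4.68
ee_pos: [0.483, 0.4018, 0.1859]
eef_rot: [0.042, 0.999, 0.001, 0.001]
ft_force: [-0.3, 0.2, 0.9]
width: 0.0008
grip_force: 0.0
```

Run:
```python
from h import *
i,im=snap("side","s3")
a=cv2.resize(im[160:260,210:343,::-1],(400,300)); b=cv2.resize(im[280:380,300:433,::-1],(400,300))
i,w=snap("wrist","w3"); c=cv2.resize(w[170:370,190:457,::-1],(400,300))
cv2.imwrite("pics/c3.png",np.vstack([np.hstack([a,b]),np.hstack([c,c])]))
print(green(im)); print(r.read_state()["ft_force"])
```

```text
[([17, 0, 66, 154, 2833], [48.0, 77.3]), ([250, 210, 20, 14, 136], [258.9, 214.9]), ([353, 314, 27, 26, 465], [366.1, 324.0])]
[ 1.99782648e-01  1.53148236e-04 -3.88789329e-01]
```

View pics/c3.png

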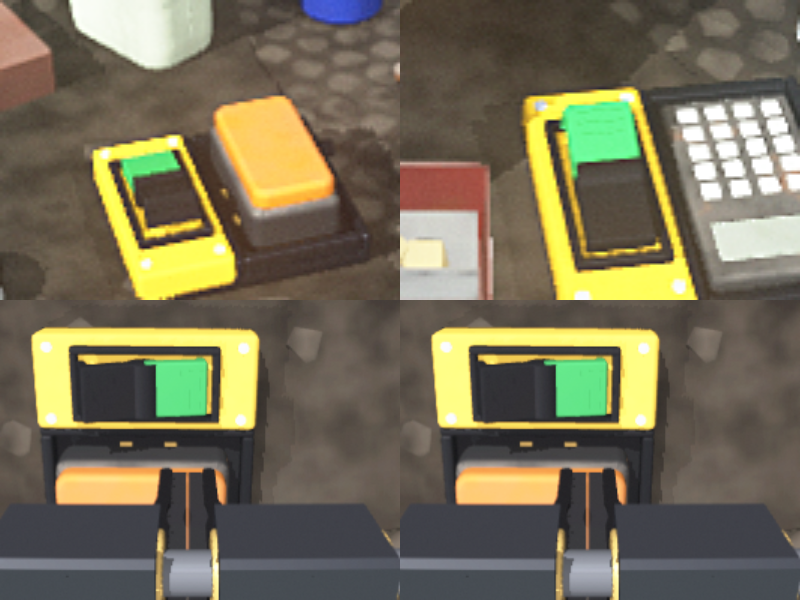

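The lamp dock's rocker is over and has stayed there: the visible green area in the side view fell from 257 to 136 px, and the black end is up. The calculator dock is unchanged, its green end still up at 465 px. The lamp is standing and the arm is clear.

```bash
python3 -c "
from bench import r
print(r.close_job())"
```

```text
the job is handed in; nothing more can be done
None
```

The lamp's dock is switched on and its rocker has stayed over, the calculator's dock is still off, the lamp is still standing, and the job is handed in.

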